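# Find the thread hand of the press's oil-cup cap, take it off and hold it up

### The job

The bangle press needs oiling. Twist the brass cap with the maroon thumb tab loose from the oil cup: nobody remembers whether it loosens clockwise or anticlockwise, so try both ways and feel for the stop, without yanking or forcing it. Lift the loosened cap off and finish still holding it in the gripper, about 10 cm above its seat and touching nothing else; leave the lever and the things around the press where they are.

Things in the scene. Friction and masses are not known exactly. Their poses are not given: they have to be found in the camera images.
- press: Blue bangle-stretching press, fixed to the counter. Base plate 160 (its x) by 320 (its y) by 30 mm high; origin at the centre of the underside. The steel oil cup is a 60 mm square boss at y = -100 mm, its flat top 55 mm above the counter; the 90 mm square column with the expanding head, 190 mm high in all, is at y = +85 mm. x, y level, z up.
- cup_seat (a point): Centre of the boss's flat top, 55 mm above the counter, where the cap sits over a 15 mm high neck. About z here the cap stops dead 0.1 to 0.5 rad from its start if turned the wrong way. The other way (hand hidden, differs from run to run) it turns easily, without rising, to an end stop about 1.25 rad from the press's x axis; from 0.95 rad on it lifts straight off. Play 1 to 2 mm.
- cap: Loose brass cap on the oil cup, 98 to 196 g, 52 mm across; origin at the centre of its underside, z up its axis. The brass part is 23 mm high and hollow. On it stands a maroon thumb tab 44 mm long (along the cap's x), 14 mm thick (its y) and 32 mm high, from 23 to 55 mm above the origin. Two-lug quick thread: starts locked, its x axis within 0.09 rad of the press's x axis.
- cap_tab (a point): Point on the centre line of the thumb tab, 45 mm above the cap's underside, 10 mm below the tab's top.
- lever_knob (a point): Centre of the 28 mm brass ball at the end of the press's lever, on the far side of the column from the oil cup. Not to be moved.
- ring_block: Teak ring block, 80 mm square foot, post 68 mm high with three maroon glass bangles; loose bystander; origin at the centre of its underside.
- gilt_bangle: Gilt lac bangle lying flat, 74 mm across, 10 mm thick; loose bystander; origin at the centre of its underside.
- mandrel: Upright steel mandrel, tapered, foot 68 mm across, 178 mm high; loose bystander; origin at the centre of its underside.
- oil_bottle: Small closed amber oil bottle, 38 mm across, 85 mm high; loose bystander; origin at the centre of its underside.
Things that resemble listed ones, but are neither listed nor needed, are in the scene too. There is more than one size of the cap; the one meant has the size given above.

How it is judged:
By the outcome, as a careful person would: the job done as asked, in the order asked, and still so for the second after the job is handed in, while the arm keeps its last pose, push and grip.
It also fails if it takes over 48 s, if anything falls off the work surface, if the arm or the gripper's body presses on something with over 40 N, if the wrist force passes 120 N, or if a joint passes its speed limit or range.

### The arm

A 6-joint arm with a two-finger parallel gripper is mounted at the origin on the work surface. World frame = base frame: x ahead of the robot, y to its left, z up, the work surface at z = 0. Lengths are in m, angles in degrees, forces in N, time in s.
With the tool pointing down it reaches from about 0.375 to 0.9 m from the base axis. Payload 3.1 kg.
Tool frame: the origin (TCP) lies on the centre line of the jaws, within the pads' length; the fingertips stand 25 mm ahead of it and the grasp point (between the pads) lies 6 mm ahead of it; y points along the fingers, x is the direction in which the jaws open and shut, and the axes are right-handed (so a half turn about y gives the same grasp; the last joint's range is limited). The gripper opens to 87 mm and grips with 3 to 60 N. Pads are 19 mm wide; open, the fingers measure 117 mm over their backs; the gripper's body (75 mm by 190 mm) begins 51 mm behind the grasp point.
Start: joints at [-84.712, 30.224, 82.088, -0, 67.689, -10.227], TCP at [0.167, -0.602, 0.218] pointing down, gripper open.
Joint ranges: [-176.69, 176.69], [-43.24, 126.21], [12.49, 139.97], [-82, 262], [0, 151.66], [-163.58, 163.58]. Speed limits (degrees/s): [159.86, 159.86, 180, 180, 180, 180].

### API

Orientations are given as a 3x3 rotation matrix whose columns are the frame's x, y, z axes.
In Python, from rig import * gives the robot as it stands.
- The arm moves only by the tool play_rows, never from a script. Its argument "commands" is a list of rows, each a list of 2 entries, a list of its own where there are three numbers: the shift along the world's x, y, z in m, then the turn, a rotation vector about the world's x, y, z in rad. A call has 1 to 10 rows; each row is the pose to reach, as a shift and turn from the pose commanded when the call began; what a row does not reach only later rows make up. A row lasts 1/8 s, in which the tool goes at most 62.5 mm and 10.7 degrees, less where a joint would pass 70% of its speed; a pose out of reach is approached as far as the arm can. A call with a gripper value outside its range is refused whole. "gripper" is the finger opening in m, from 0 to 0.087, set as the call begins (left out, the last holds). The fingers move at their own pace and stop on an object; the grip force is fixed at half the most. Time passes only in rows, so rows that repeat a pose let the fingers close. It gives the time, the measured TCP pose, the force and the opening at its end, in the units of the state.
- read_state(): the state, without advancing time (a new reading comes with each control period).
- capture(name): name is "scene" or "top"; returns a dict with "frame" (480x640x3 uint8, red, green, blue), "depth" (480x640 float32, m along the optical axis (not along the pixel's ray), 0 where there is no reading), "mtx" (3x3 intrinsics, pixels), "dist_coeffs" ([k1, k2, p1, p2, k3] as OpenCV has them; the pictures are not rectified), "cam_to_world" (4x4, takes a point from camera to world coordinates). Camera axes: x right, y down, z forward; pixel columns grow to the right and rows downward; lengths in m; the calibration is good to about 2 mm. A picture is of the moment at which its call begins.
- hand_in(): hands the job in, once; it reports no verdict.
The state is a dict: "time_s": time; "joint_positions": joint angles; "qvel": joint speeds; "tau": joint torques, N m; "position": TCP position; "tcp_rot": TCP orientation; "force": force on the tool from outside, world axes, zero at the start; "moment": the same for the moment, N m; "opening": opening from 0.0 (shut) to 1.0 (fully open).
Only numpy, scipy, OpenCV 4.12 (cv2) and the standard library are available. Lean on these libraries where they do the work, as an engineer would, in place of code of your own. Each camera call takes 0.05 s, during which the arm holds its last target. There are 200 camera calls.

## Working session

There is one attempt and no reset: what is moved stays moved. The work goes in short steps, Python scripts to look and compute and a tool call to move; the robot and the scene stay as the last step left them, time stands still between calls to the robot, and variables do not carry over. Pictures are saved under pics/ and viewed, about 8 in all and at most 12, crops included, and the job is handed in when it is done.

Besides the shell and the picture viewer there is one more tool, called as name(argument=value, ...) on one line, values as JSON. play_rows: Moves the arm, as the interface text tells. Its arguments: {"type":"object","properties":{"commands":{"type":"array"},"gripper":{"type":"number"}},"required":["commands"]}

```bash
mkdir -p pics; cat > h.py <<'E'
from rig import *
import numpy as np, cv2, pickle
def grab(n,tag):
    c=capture(n); pickle.dump(c,open(f'{tag}.pkl','wb')); cv2.imwrite(f'pics/{tag}.png',np.ascontiguousarray(c['frame'][:,:,::-1])); return c
def cloud(c):
    h,w=c['depth'].shape; v,u=np.mgrid[0:h,0:w]
    p=cv2.undistortPoints(np.stack([u,v],-1).reshape(-1,1,2).astype(np.float64),np.array(c['mtx'],float),np.array(c['dist_coeffs'],float)).reshape(h,w,2)
    d=c['depth'].astype(float); P=np.dstack([p[...,0]*d,p[...,1]*d,d,np.ones_like(d)])
    W=(P@np.array(c['cam_to_world']).T)[...,:3]; W[d==0]=np.nan; return W
E
python3 - <<'E'
from h import *
for n in ('scene','top'): c=grab(n,n+'0'); print(np.round(c['cam_to_world'],3).tolist())
s=read_state(); print(s['time_s'],s['position'],np.round(s['tcp_rot'],3).tolist(),s['force'],s['opening'])
E
```

```text
[[-0.759, 0.383, -0.527, 1.105], [0.651, 0.461, -0.603, 0.606], [0.012, -0.801, -0.599, 0.773], [0.0, 0.0, 0.0, 1.0]]
[[-0.016, -0.998, 0.061, 0.521], [-1.0, 0.017, 0.019, 0.003], [-0.02, -0.061, -0.998, 1.001], [0.0, 0.0, 0.0, 1.0]]
0.1 [ 0.16716157 -0.60152878  0.21758096] [[0.267, -0.0, 0.964], [-0.964, 0.002, 0.267], [-0.002, -1.0, 0.0]] [-0.43746058  0.04693643 -0.46517097] 0.998713699731871
```

View pics/scene0.png

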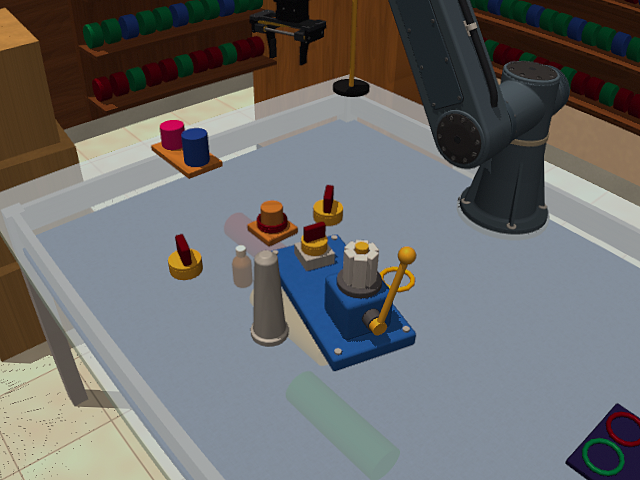

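View pics/top0.png

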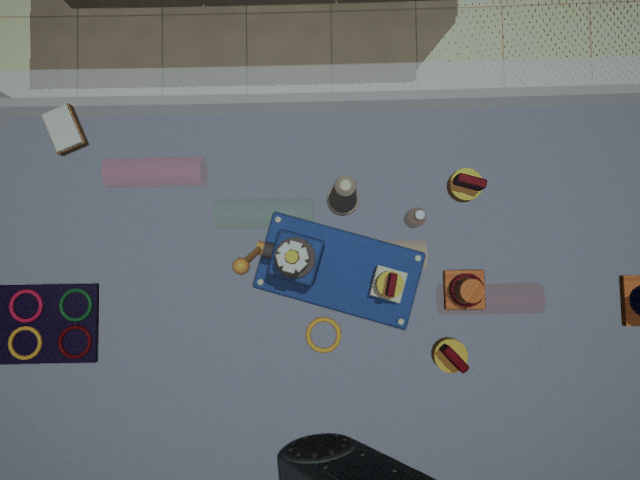

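Top view: three cap-like candidates, each with a maroon tab. One sits on the press boss at (390,285), and two lie on the counter at (466,184) and (451,356). The scene view shows the same three, at (315,240), (185,257) and (328,205). The one on the boss fits the description. I'll measure all three, plus the press pose and nearby obstacles, and check a close crop.

```bash
cat > m.py <<'E'
from h import *
import sys
def rect(p):
    r=cv2.minAreaRect((p*1000).astype(np.float32)); return np.round(cv2.boxPoints(r),1).tolist(),np.round(r[0],1),np.round(r[1],1)
def axis_ang(p):
    b=cv2.minAreaRect((p*1000).astype(np.float32)); B=cv2.boxPoints(b); e=[B[1]-B[0],B[2]-B[1]]; e=max(e,key=np.linalg.norm); a=np.degrees(np.arctan2(e[1],e[0])); return (a+90)%180-90
E
python3 - <<'E'
from m import *
c=pickle.load(open('top0.pkl','rb')); W=cloud(c); f=c['frame'].astype(int); R,G,B=f[...,0],f[...,1],f[...,2]
z=W[...,2]
print('table z',np.nanmedian(z[380:420,500:600]))
blue=(B>R*2)&(B>80)&(z>.02)&(z<.045); blue[:200]=0; blue[340:]=0;blue[:,:240]=0;blue[:,440:]=0
print('base',rect(W[blue][:,:2]),axis_ang(W[blue][:,:2]),np.median(z[blue]))
for n,(u,v) in dict(seat=(390,285),far=(466,184),near=(451,356)).items():
    w=np.s_[v-26:v+27,u-26:u+27]; k=W[w]; ff=f[w]; m=(ff[...,0]>60)&(ff[...,1]<ff[...,0]*.35)&(ff[...,2]<ff[...,0]*.5)
    y=(ff[...,0]>120)&(ff[...,2]<ff[...,0]*.45)&(ff[...,1]>ff[...,0]*.55)
    zt=np.nanpercentile(k[m][:,2],90); t=k[m&(k[...,2]>zt-.008)]
    print(n,'tabtop z',zt.round(4),'c',rect(t[:,:2])[1:],'ang',axis_ang(t[:,:2]).round(1),'brass z',np.nanpercentile(k[y][:,2],[10,50,90]).round(3),rect(k[y|m][:,:2])[1:])
    w_=k[(ff.min(-1)>150)&(ff.max(-1)-ff.min(-1)<40)]
    if len(w_)>20: print('boss',rect(w_[:,:2]),np.nanmedian(w_[:,2]))
I=c['frame'][220:340,330:490,::-1]; cv2.imwrite('pics/crop.png',cv2.resize(np.ascontiguousarray(I),None,fx=4.5,fy=4.5,interpolation=cv2.INTER_CUBIC))
# tall things near press
for n,(u0,u1,v0,v1) in dict(mandrel=(325,360,170,220),bottle=(403,430,203,230),ring=(440,490,265,315),bangle=(300,345,312,358),head=(270,325,230,290),lever=(228,270,236,280)).items():
    k=W[v0:v1,u0:u1].reshape(-1,3); k=k[k[:,2]>(.02 if n!='bangle' else .005)]; k=k[~np.isnan(k[:,0])]
    print(n,k.min(0).round(3),k.max(0).round(3))
E
```

```text
table z 0.00046576025454858616
base ([[397.3999938964844, -141.5], [547.9000244140625, -186.1999969482422], [637.9000244140625, 116.69999694824219], [487.3999938964844, 161.39999389648438]], array([517.7, -12.4]), array([316., 157.])) 73.456116 0.0306085113637814
seat tabtop z 0.1118 c (array([ 488.8, -107.8]), array([ 8.9, 36.7])) ang -2.1 brass z nan (array([ 488.8, -107.8]), array([ 8.9, 36.7]))
boss ([[447.0, -121.80000305175781], [536.7999877929688, -167.0], [565.0999755859375, -110.80000305175781], [475.29998779296875, -65.5999984741211]], array([ 506.1, -116.3]), array([ 62.9, 100.6])) 0.05546004524973158
far tabtop z 0.0711 c (array([ 692.2, -279.7]), array([0., 0.])) ang 0.0 brass z nan (array([ 692.2, -279.7]), array([0., 0.]))
near tabtop z 0.0732 c (array([ 346.3, -229.6]), array([53.3, 15. ])) ang 43.4 brass z [0.028 0.03  0.031] (array([nan, nan]), array([0., 0.]))
mandrel [ 0.637 -0.051  0.02 ] [0.682 0.006 0.183]
bottle [ 0.602 -0.186  0.02 ] [ 0.639 -0.149  0.089]
ring [ 0.437 -0.303  0.02 ] [ 0.514 -0.226  0.073]
bangle [ 0.352 -0.022  0.005] [0.434 0.058 0.03 ]
head [0.48  0.015 0.025] [0.6   0.126 0.194]
lever [0.502 0.117 0.022] [0.588 0.164 0.229]
  return np.nanmean(a, axis, out=out, keepdims=keepdims)
```

View pics/crop.png

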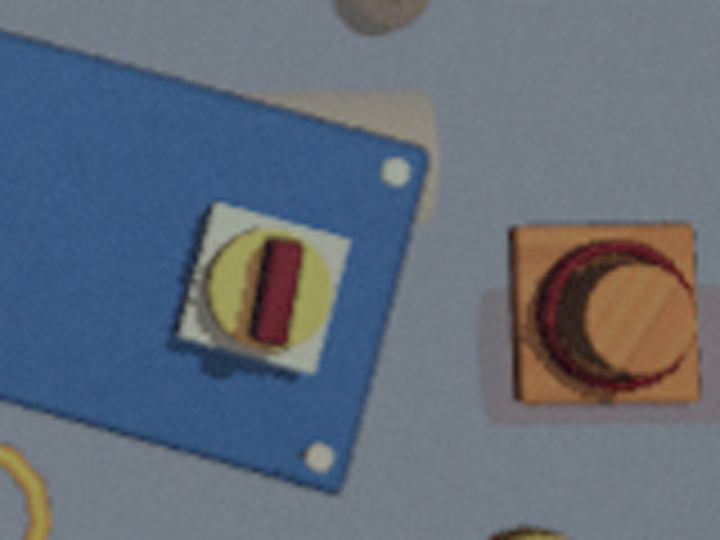

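The crop shows the brass cap on the square boss at crop pixel (272,290). Its diameter is about 0.87 of the 60 mm boss, so roughly 52 mm, and the tab top is at z≈0.11. The near lookalike's tab measures 53x15 mm, so it is oversize. I'll refine the tab angle, then move.

```bash
python3 - <<'E'
from m import *
c=pickle.load(open('top0.pkl','rb')); W=cloud(c)
k=W[262:312,365:415].reshape(-1,3); t=k[k[:,2]>.098]; print(len(t),rect(t[:,:2]),axis_ang(t[:,:2]),np.median(t[:,2]))
b=k[(k[:,2]>.068)&(k[:,2]<.088)]; print('brass',rect(b[:,:2])[1:],np.median(b[:,2]))
c=pickle.load(open('scene0.pkl','rb')); W=cloud(c); k=W.reshape(-1,3); k=k[np.hypot(k[:,0]-.489,k[:,1]+.108)<.04]; t=k[k[:,2]>.106]; print('scene',len(t),rect(t[:,:2]),axis_ang(t[:,:2]),np.median(t[:,2]),np.percentile(k[k[:,2]>.07][:,2],99))
E
```

```text
193 ([[467.6000061035156, -111.80000305175781], [510.20001220703125, -120.5999984741211], [513.0999755859375, -106.5], [470.5, -97.69999694824219]], array([ 490.4, -109.1]), array([14.4, 43.5])) -11.721207 0.10994013269255654
brass (array([ 489.6, -107.9]), array([51.7, 49.2])) 0.07833531369148367
scene 120 ([[469.79998779296875, -114.9000015258789], [511.79998779296875, -119.5999984741211], [513.7000122070312, -102.80000305175781], [471.70001220703125, -98.0999984741211]], array([ 491.8, -108.9]), array([16.9, 42.3])) -6.4259567 0.1099277123502076 0.1123933533210352
```

play_rows(commands=[[[0.04,-0.0,0.0],[0,0,0.18]],[[0.09,0.04,0.0],[0,0,0.36]],[[0.13,0.09,0],[0,0,0.54]],[[0.16,0.14,0],[0,0,0.72]],[[0.19,0.19,0],[0,0,0.9]],[[0.22,0.24,0],[0,0,1.08]],[[0.25,0.29,0],[0,0,1.26]],[[0.28,0.34,0],[0,0,1.44]],[[0.3,0.39,0],[0,0,1.62]],[[0.31,0.43,0],[0,0,1.8]]], gripper=0.06)

```text
time_s: 1.35
position: [0.4778, -0.17, 0.2182]
tcp_rot: [[0.874, -0.0, -0.486], [0.486, 0.0, 0.874], [0.0, -1.0, 0.001]]
force: [1.2, 0.2, 0.2]
opening: 0.69
```

play_rows(commands=[[[0.004,0.02,-0.01],[0,0,0.18]],[[0.008,0.045,-0.02],[0,0,0.36]],[[0.012,0.0615,-0.03],[0,0,0.54]],[[0.012,0.0615,-0.04],[0,0,0.72]],[[0.012,0.0615,-0.05],[0,0,0.859]],[[0.012,0.0615,-0.06],[0,0,0.859]],[[0.012,0.0615,-0.06],[0,0,0.859]]])

```text
time_s: 2.22
position: [0.4885, -0.1104, 0.1576]
tcp_rot: [[0.212, -0.002, -0.977], [0.977, 0.001, 0.212], [0.001, -1.0, 0.002]]
force: [-1.0, -0.6, 0.2]
opening: 0.687
```

```bash
python3 - <<'E'
from h import *
s=read_state(); print(s['position'],np.round(s['tcp_rot'],3).tolist(),np.round(s['joint_positions'],1),s['force'],s['moment'])
c=grab('scene','s1'); cv2.imwrite('pics/s1c.png',cv2.resize(np.ascontiguousarray(c['frame'][120:320,210:430,::-1]),None,fx=3,fy=3,interpolation=cv2.INTER_CUBIC))
E
```

```text
[ 0.48847994 -0.11041568  0.1575642 ] [[0.212, -0.002, -0.977], [0.977, 0.001, 0.212], [0.001, -1.0, 0.002]] [ -25.5   26.   103.2    0.    51.  -103.3] [-1.02757872 -0.57466438  0.16533436] [ 0.08848932 -0.12752317 -0.01895434]
```

View pics/s1c.png

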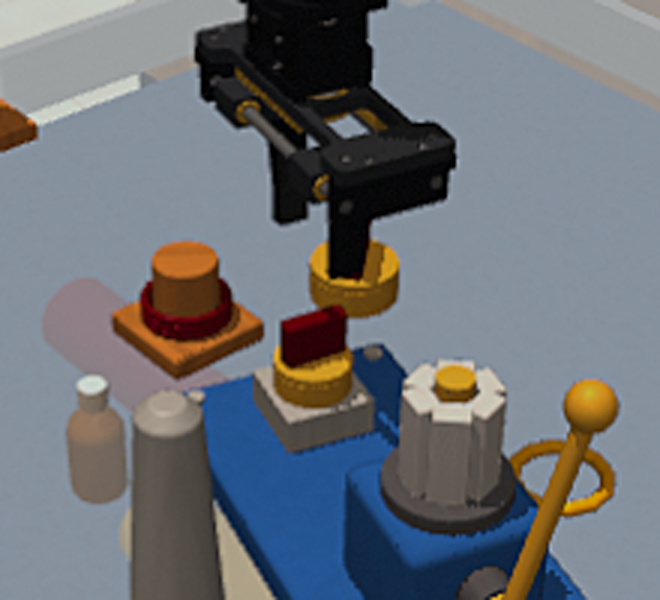

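The view shows the open jaws straddling the tab's line directly above it, at crop (315,335). The gripper is clear of the head, mandrel and lever. Joint 6 stands at -103°, which would run out of range turning anticlockwise, so I'll use the half-turned equivalent grasp.

play_rows(commands=[[[0,0,0],[0,0,-0.18]],[[0,0,0],[0,0,-0.36]],[[0,0,0],[0,0,-0.54]],[[0,0,0],[0,0,-0.72]],[[0,0,0],[0,0,-0.9]],[[0,0,0],[0,0,-1.08]],[[0,0,0],[0,0,-1.26]],[[0,0,0],[0,0,-1.44]],[[0,0,0],[0,0,-1.62]],[[0,0,0],[0,0,-1.8]]])

```text
time_s: 3.52
position: [0.4895, -0.1109, 0.1589]
tcp_rot: [[0.901, 0.001, 0.433], [-0.433, -0.0, 0.901], [0.001, -1.0, -0.0]]
force: [0.0, 0.2, 0.5]
opening: 0.692
```

play_rows(commands=[[[0,0,0],[0,0,-0.18]],[[0,0,0],[0,0,-0.36]],[[0,0,0],[0,0,-0.54]],[[0,0,0],[0,0,-0.72]],[[0,0,0],[0,0,-0.9]],[[0,0,0],[0,0,-1.08]],[[0,0,0],[0,0,-1.26]],[[0,0,0],[0,0,-1.34]],[[0,0,0],[0,0,-1.34]]])

```text
time_s: 4.65
position: [0.4894, -0.1109, 0.1589]
tcp_rot: [[-0.209, 0.001, 0.978], [-0.978, -0.0, -0.209], [0.0, -1.0, 0.001]]
force: [-0.1, 0.1, -0.6]
opening: 0.688
```

```bash
python3 - <<'E'
from h import *
s=read_state(); r=s['tcp_rot']; print(s['position'],np.degrees(np.arctan2(r[1][0],r[0][0])),np.round(s['joint_positions'],1),np.round(s['force'],2),np.round(s['moment'],3))
E
```

```text
[ 0.48944818 -0.11090272  0.15885255] -102.04848019225315 [-25.5  25.8 103.1   0.   51.   76.5] [-0.06  0.13 -0.62] [ 0.081 -0.024 -0.023]
```

play_rows(commands=[[[0.0005,0.0025,-0.015],[0,0,0]],[[0.0005,0.0025,-0.03],[0,0,0]],[[0.0005,0.0025,-0.042],[0,0,0]],[[0.0005,0.0025,-0.05],[0,0,0]],[[0.0005,0.0025,-0.051],[0,0,0]],[[0.0005,0.0025,-0.051],[0,0,0]]])

```text
time_s: 5.4
position: [0.49, -0.1083, 0.1076]
tcp_rot: [[-0.209, 0.0, 0.978], [-0.978, -0.0, -0.209], [0.0, -1.0, 0.0]]
force: [0.9, -0.3, -0.3]
opening: 0.689
```

play_rows(commands=[[[0,0,0],[0,0,0]],[[0,0,0],[0,0,0]],[[0,0,0],[0,0,0]],[[0,0,0],[0,0,0]],[[0,0,0],[0,0,0]],[[0,0,0],[0,0,0]],[[0,0,0],[0,0,0]],[[0,0,0],[0,0,0]]], gripper=0.008)

```text
time_s: 6.4
position: [0.4897, -0.1082, 0.1075]
tcp_rot: [[-0.209, 0.0, 0.978], [-0.978, -0.0, -0.209], [0.0, -1.0, 0.0]]
force: [0.3, -0.3, -0.8]
opening: 0.097
```

```bash
cat > st.py <<'E'
from h import *
s=read_state(); r=s['tcp_rot']; print(s['time_s'],s['position'],np.degrees(np.arctan2(r[1][0],r[0][0])).round(2),np.round(s['joint_positions'],1),np.round(s['force'],2),np.round(s['moment'],3),round(s['opening']*87,1))
E
python3 st.py
```

```text
6.4 [ 0.48972537 -0.10821373  0.10745603] -102.05 [-25.2  30.8 105.5   0.   43.7  76.8] [ 0.26 -0.28 -0.84] [ 0.005  0.01  -0.003] 8.4
```

The opening went to 8.4 mm, but the tab is 14 mm thick, so the jaws may have shut on nothing. I'll look.

```bash
python3 - <<'E'
from h import *
c=grab('scene','s2'); d=grab('top','t2')
a=cv2.resize(np.ascontiguousarray(c['frame'][150:300,230:380,::-1]),(400,400),interpolation=cv2.INTER_CUBIC)
b=cv2.resize(np.ascontiguousarray(d['frame'][225:345,330:450,::-1]),(400,400),interpolation=cv2.INTER_CUBIC)
cv2.imwrite('pics/st2.png',np.hstack([a,b]))
E
```

```text
(no output)
```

View pics/st2.png

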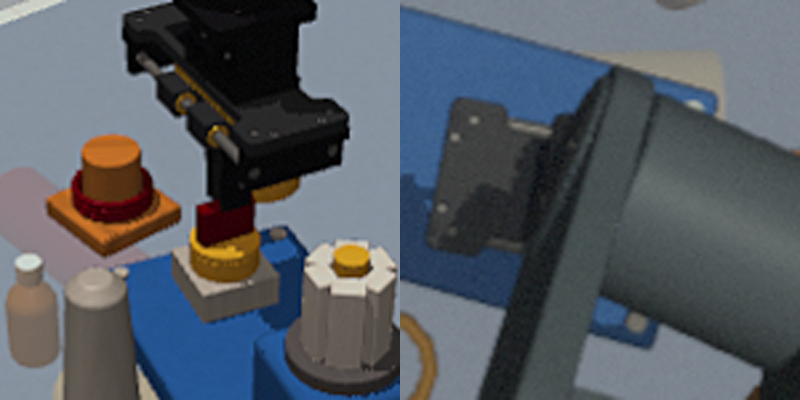

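```bash
python3 - <<'E'
from h import *
c=pickle.load(open('s2.pkl','rb')); W=cloud(c); f=c['frame'].astype(int)
d=pickle.load(open('s1.pkl','rb')); W1=cloud(d)
for v in range(196,250,3):
    print(v,[(u,*(1000*W[v,u]).round().astype(int).tolist(),f[v,u].tolist()) for u in (308,315,320)] if not np.isnan(W[v,308:321]).any() else 'nan')
I=c['frame'][190:260,280:350,::-1]; cv2.imwrite('pics/s2z.png',cv2.resize(np.ascontiguousarray(I),None,fx=8,fy=8,interpolation=cv2.INTER_CUBIC))
E
```

```text
196 [(308, 530, -80, 205, [36, 36, 40]), (315, 517, -76, 202, [31, 24, 19]), (320, 533, -45, 224, [43, 41, 43])]
199 [(308, 532, -78, 201, [87, 65, 24]), (315, 518, -74, 197, [59, 41, 11]), (320, 538, -39, 223, [42, 41, 43])]
202 [(308, 533, -76, 196, [92, 66, 19]), (315, 523, -69, 196, [81, 78, 75]), (320, 544, -32, 222, [20, 20, 20])]
205 [(308, 529, -81, 186, [12, 14, 15]), (315, 531, -60, 197, [87, 83, 79]), (320, 543, -33, 216, [10, 9, 12])]
208 [(308, 499, -116, 149, [0, 0, 0]), (315, 534, -56, 195, [19, 19, 18]), (320, 542, -33, 209, [0, 0, 2])]
211 [(308, 497, -119, 140, [0, 0, 0]), (315, 505, -89, 159, [6, 7, 8]), (320, 543, -32, 204, [5, 3, 6])]
214 [(308, 497, -119, 133, [0, 0, 0]), (315, 500, -95, 147, [4, 5, 8]), (320, 545, -31, 200, [7, 7, 7])]
217 [(308, 498, -118, 127, [0, 0, 0]), (315, 499, -96, 139, [5, 3, 8]), (320, 543, -32, 192, [8, 8, 9])]
220 [(308, 497, -118, 120, [0, 0, 0]), (315, 498, -97, 132, [6, 4, 5]), (320, 542, -33, 185, [28, 28, 26])]
223 [(308, 396, -239, 3, [56, 63, 68]), (315, 498, -98, 124, [7, 5, 6]), (320, 491, -91, 125, [5, 6, 7])]
226 [(308, 5
[... 172 characters left out ...]
(320, 484, -99, 104, [46, 1, 10])]
232 [(308, 506, -108, 101, [44, 0, 6]), (315, 491, -105, 96, [45, 0, 3]), (320, 480, -104, 92, [44, 3, 8])]
235 [(308, 505, -109, 94, [45, 2, 7]), (315, 491, -105, 90, [44, 1, 7]), (320, 481, -102, 86, [42, 0, 5])]
238 [(308, 507, -107, 89, [44, 0, 7]), (315, 493, -103, 84, [39, 0, 5]), (320, 478, -105, 76, [91, 59, 14])]
241 [(308, 508, -105, 83, [30, 0, 2]), (315, 494, -101, 79, [125, 85, 18]), (320, 486, -96, 78, [126, 84, 20])]
244 [(308, 511, -102, 80, [220, 165, 37]), (315, 501, -93, 80, [211, 157, 36]), (320, 492, -89, 78, [184, 133, 27])]
247 [(308, 513, -100, 74, [110, 72, 18]), (315, 507, -87, 79, [136, 96, 21]), (320, 493, -87, 72, [93, 61, 15])]
```

View pics/s2z.png

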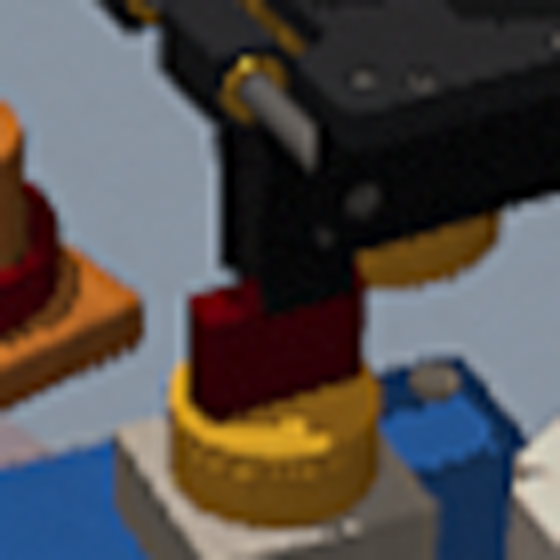

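```bash
python3 - <<'E'
from h import *
for tag,tcp in (('scene0',(.1672,-.6015,.2176)),('s1',(.4885,-.1104,.1576)),('s2',(.4897,-.1082,.1075))):
    c=pickle.load(open(tag+'.pkl','rb')); W=cloud(c); f=c['frame'].astype(int)
    k=(f.max(-1)<60)&(f.max(-1)-f.min(-1)<15)&(np.hypot(W[...,0]-tcp[0],W[...,1]-tcp[1])<.075)&(W[...,2]>.085)
    P=W[k]; z=np.sort(P[:,2]); lo=P[P[:,2]<z[5]+.02]
    print(tag,len(P),'tips',z[[2,5,10,20]].round(4),'expected',tcp[2]-.025, 'tip xy mean',lo[:,:2].mean(0).round(3),lo.min(0).round(3),lo.max(0).round(3))
E
python3 st.py
```

```text
scene0 1497 tips [0.223  0.2235 0.2247 0.2273] expected 0.1926 tip xy mean [ 0.169 -0.598] [ 0.147 -0.651  0.221] [ 0.19  -0.544  0.243]
s1 7644 tips [0.1627 0.1637 0.164  0.165 ] expected 0.1326 tip xy mean [ 0.491 -0.105] [ 0.473 -0.147  0.161] [ 0.508 -0.068  0.184]
s2 8283 tips [0.1113 0.1125 0.1137 0.1156] expected 0.08249999999999999 tip xy mean [ 0.494 -0.102] [ 0.475 -0.122  0.105] [ 0.503 -0.09   0.132]
6.5 [ 0.48973838 -0.10820331  0.10744966] -102.05 [-25.2  30.8 105.5   0.   43.7  76.8] [-0.65 -0.22 -0.47] [ 0.088  0.048 -0.005] 8.1
```

In all three poses the cameras put the fingertips about 30 mm higher than the stated TCP-to-tip length would. In this one they are at z≈0.112, just above the tab top at 0.110. The jaws therefore shut in the air above the tab. The cameras agree with the table and the cap heights, so I'll trust them. I'll raise slightly, open, then go 27 mm deeper in small steps while watching the force.

play_rows(commands=[[[0,0,0.008],[0,0,0]],[[0,0,0.008],[0,0,0]],[[0,0,0.008],[0,0,0]],[[0,0,0.008],[0,0,0]],[[0,0,0.008],[0,0,0]],[[0,0,0.008],[0,0,0]]], gripper=0.05)

```text
time_s: 7.25
position: [0.4897, -0.1082, 0.1153]
tcp_rot: [[-0.209, -0.0, 0.978], [-0.978, 0.0, -0.209], [-0.0, -1.0, -0.0]]
force: [0.8, -0.1, -0.0]
opening: 0.561
```

play_rows(commands=[[[0,0,-0.006],[0,0,0]],[[0,0,-0.012],[0,0,0]],[[0,0,-0.018],[0,0,0]],[[0,0,-0.024],[0,0,0]],[[0,0,-0.028],[0,0,0]],[[0,0,-0.031],[0,0,0]],[[0,0,-0.034],[0,0,0]],[[0,0,-0.034],[0,0,0]]])

```text
time_s: 8.25
position: [0.4896, -0.1082, 0.0813]
tcp_rot: [[-0.209, -0.0, 0.978], [-0.978, 0.0, -0.209], [-0.0, -1.0, -0.0]]
force: [0.9, -0.5, 0.2]
opening: 0.574
```

```bash
python3 st.py; python3 - <<'E'
from h import *
c=grab('scene','s3'); I=c['frame'][180:270,270:370,::-1]; cv2.imwrite('pics/s3z.png',cv2.resize(np.ascontiguousarray(I),None,fx=6,fy=6,interpolation=cv2.INTER_CUBIC))
E
```

```text
8.25 [ 0.48962281 -0.10815399  0.08129535] -102.04 [-25.2  33.5 106.5   0.   40.   76.8] [ 0.88 -0.47  0.16] [0.053 0.061 0.018] 50.0
```

View pics/s3z.png

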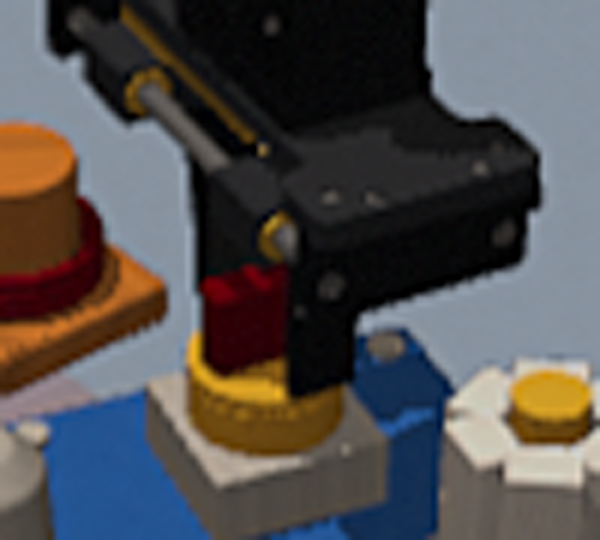

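The jaws now straddle the tab at crop (245,315), with the near fingertip at (318,385) just above brass-top level and no contact force. I'll close.

play_rows(commands=[[[0,0,0],[0,0,0]],[[0,0,0],[0,0,0]],[[0,0,0],[0,0,0]],[[0,0,0],[0,0,0]],[[0,0,0],[0,0,0]],[[0,0,0],[0,0,0]],[[0,0,0],[0,0,0]],[[0,0,0],[0,0,0]]], gripper=0.0)

```text
time_s: 9.3
position: [0.4898, -0.1083, 0.0815]
tcp_rot: [[-0.209, 0.0, 0.978], [-0.978, -0.0, -0.209], [0.0, -1.0, 0.0]]
force: [-0.8, -0.6, 0.7]
opening: 0.156
```

```bash
python3 st.py
```

```text
9.3 [ 0.48977279 -0.10832451  0.08151745] -102.04 [-25.3  33.5 106.5  -0.   40.   76.8] [-0.77 -0.62  0.69] [-0.132  0.095  0.015] 13.5
```

The grip reads 13.5 mm on the 14 mm tab. I'll feel anticlockwise first in small steps, reading the moment after each.

play_rows(commands=[[[0,0,0],[0,0,0.02]],[[0,0,0],[0,0,0.04]],[[0,0,0],[0,0,0.06]],[[0,0,0],[0,0,0.08]],[[0,0,0],[0,0,0.08]]])

```text
time_s: 9.93
position: [0.49, -0.1089, 0.0816]
tcp_rot: [[-0.129, 0.001, 0.992], [-0.992, -0.001, -0.129], [0.001, -1.0, 0.001]]
force: [0.4, -6.2, 2.1]
opening: 0.16
```

```bash
python3 st.py
```

```text
9.925 [ 0.49000771 -0.10891305  0.08156155] -97.43 [-2.530e+01  3.350e+01  1.065e+02 -1.000e-01  4.000e+01  7.220e+01] [ 0.37 -6.22  2.12] [-0.9    0.25  -0.088] 13.9
```

play_rows(commands=[[[0,0,0],[0,0,0.02]],[[0,0,0],[0,0,0.04]],[[0,0,0],[0,0,0.06]],[[0,0,0],[0,0,0.06]]])

```text
time_s: 10.42
position: [0.4902, -0.1096, 0.0816]
tcp_rot: [[-0.069, 0.001, 0.998], [-0.998, -0.002, -0.069], [0.002, -1.0, 0.001]]
force: [-1.4, -7.1, 0.9]
opening: 0.155
```

```bash
python3 st.py
```

```text
10.425 [ 0.4902328  -0.10958788  0.08159656] -93.97 [-2.530e+01  3.350e+01  1.064e+02 -1.000e-01  3.990e+01  6.880e+01] [-1.39 -7.09  0.91] [-1.455  0.314 -0.139] 13.4
```

play_rows(commands=[[[0,-0.0005,0],[0,0,0.02]],[[0,-0.001,0],[0,0,0.04]],[[0,-0.001,0],[0,0,0.06]],[[0,-0.001,0],[0,0,0.06]]])

```text
time_s: 10.92
position: [0.4904, -0.1107, 0.0816]
tcp_rot: [[-0.009, 0.001, 1.0], [-1.0, -0.002, -0.009], [0.002, -1.0, 0.001]]
force: [-1.3, -7.4, -0.4]
opening: 0.16
```

```bash
python3 st.py
```

```text
10.925 [ 0.49036617 -0.11065296  0.0816133 ] -90.54 [-2.540e+01  3.350e+01  1.064e+02 -1.000e-01  3.990e+01  6.520e+01] [-1.33 -7.4  -0.36] [-1.445  0.257 -0.138] 13.9
```

play_rows(commands=[[[0,0,0],[0,0,0.02]],[[0,0,0],[0,0,0.04]],[[0,0,0],[0,0,0.06]],[[0,0,0],[0,0,0.08]],[[0,0,0],[0,0,0.08]]])

```text
time_s: 11.55
position: [0.4906, -0.1112, 0.0817]
tcp_rot: [[0.069, 0.002, 0.998], [-0.998, -0.003, 0.069], [0.003, -1.0, 0.002]]
force: [-1.3, -9.2, -0.7]
opening: 0.162
```

```bash
python3 st.py
```

```text
11.55 [ 0.49062287 -0.11124074  0.08170931] -86.02 [-25.4  33.5 106.4  -0.2  39.9  60.7] [-1.26 -9.15 -0.7 ] [-1.883  0.321 -0.37 ] 14.1
```

The moment jumped from -0.14 to -0.37 N m at 0.28 rad. I'll nudge a little further to confirm it's a stop.

play_rows(commands=[[[0,0,0],[0,0,0.015]],[[0,0,0],[0,0,0.03]],[[0,0,0],[0,0,0.03]]])

```text
time_s: 11.92
position: [0.4907, -0.1112, 0.0817]
tcp_rot: [[0.098, 0.002, 0.995], [-0.995, -0.003, 0.098], [0.003, -1.0, 0.002]]
force: [-1.7, -9.1, 1.8]
opening: 0.162
```

```bash
python3 st.py
```

```text
11.925 [ 0.49067186 -0.11123572  0.08174902] -84.36 [-25.5  33.5 106.4  -0.2  39.9  59. ] [-1.67 -9.14  1.81] [-1.89   0.275 -0.531] 14.1
```

The moment climbs steeply to -0.53 N m, so that is the stop: anticlockwise is the wrong way. I'll go back gently and carry on clockwise.

play_rows(commands=[[[0,0,0],[0,0,-0.04]],[[0,0.0005,0],[0,0,-0.09]],[[0,0.0005,0],[0,0,-0.14]],[[0,0.001,0],[0,0,-0.19]],[[0,0.001,0],[0,0,-0.25]],[[0,0.001,0],[0,0,-0.31]],[[0,0.001,0],[0,0,-0.31]]])

```text
time_s: 12.8
position: [0.4899, -0.108, 0.0815]
tcp_rot: [[-0.208, 0.0, 0.978], [-0.978, 0.0, -0.208], [-0.0, -1.0, 0.0]]
force: [0.1, -1.8, 1.2]
opening: 0.16
```

```bash
python3 st.py
```

```text
12.8 [ 0.48988383 -0.10797774  0.08150669] -102.02 [-25.2  33.5 106.5   0.   40.   76.8] [ 0.13 -1.77  1.22] [-0.29  -0.002 -0.094] 13.9
```

play_rows(commands=[[[0,0,0],[0,0,-0.03]],[[0,0,0],[0,0,-0.06]],[[0,0,0],[0,0,-0.09]],[[0,0,0],[0,0,-0.12]],[[0,0,0],[0,0,-0.12]]])

```text
time_s: 13.42
position: [0.4897, -0.108, 0.0815]
tcp_rot: [[-0.325, 0.0, 0.946], [-0.946, 0.0, -0.325], [-0.0, -1.0, -0.0]]
force: [0.5, 0.1, 1.3]
opening: 0.158
```

```bash
python3 st.py
```

```text
13.425 [ 0.48971248 -0.10801701  0.08150798] -108.96 [-25.2  33.5 106.5   0.   40.   83.7] [0.49 0.07 1.29] [ 0.038 -0.152 -0.009] 13.8
```

play_rows(commands=[[[0,0,0],[0,0,-0.04]],[[0,0,0],[0,0,-0.08]],[[0,0,0],[0,0,-0.12]],[[0,0,0],[0,0,-0.16]],[[0,0,0],[0,0,-0.16]]])

```text
time_s: 14.05
position: [0.4893, -0.108, 0.0815]
tcp_rot: [[-0.471, -0.001, 0.882], [-0.882, 0.0, -0.471], [-0.0, -1.0, -0.001]]
force: [-0.9, -0.2, 2.7]
opening: 0.155
```

```bash
python3 st.py
```

```text
14.05 [ 0.48932764 -0.10797042  0.08148388] -118.08 [-25.2  33.5 106.5   0.   40.   92.8] [-0.94 -0.24  2.73] [ 0.068  0.076 -0.018] 13.5
```

play_rows(commands=[[[0,0,0],[0,0,-0.05]],[[0,0,0],[0,0,-0.1]],[[0,0,0],[0,0,-0.15]],[[0,0,0],[0,0,-0.2]],[[0,0,0],[0,0,-0.25]],[[0,0,0],[0,0,-0.3]],[[0,0,0],[0,0,-0.3]]])

```text
time_s: 14.92
position: [0.4895, -0.1081, 0.0815]
tcp_rot: [[-0.71, -0.0, 0.704], [-0.704, 0.0, -0.71], [0.0, -1.0, -0.0]]
force: [-0.5, 0.8, 2.4]
opening: 0.158
```

```bash
python3 st.py
```

```text
14.925 [ 0.48954549 -0.10807959  0.08148771] -135.23 [-25.2  33.5 106.5   0.   40.  110. ] [-0.54  0.83  2.39] [0.121 0.01  0.022] 13.8
```

play_rows(commands=[[[0,0,0],[0,0,-0.05]],[[0,0,0],[0,0,-0.1]],[[0,0,0],[0,0,-0.15]],[[0,0,0],[0,0,-0.2]],[[0,0,0],[0,0,-0.25]],[[0,0,0],[0,0,-0.3]],[[0,0,0],[0,0,-0.35]],[[0,0,0],[0,0,-0.35]]])

```text
time_s: 15.92
position: [0.4896, -0.1081, 0.0815]
tcp_rot: [[-0.908, -0.0, 0.419], [-0.419, 0.0, -0.908], [0.0, -1.0, -0.0]]
force: [-0.3, -0.7, 4.0]
opening: 0.162
```

```bash
python3 st.py
```

```text
15.925 [ 0.48961798 -0.10813007  0.0814798 ] -155.25 [-25.2  33.5 106.5   0.   40.  130. ] [-0.29 -0.74  3.96] [ 0.119  0.055 -0.1  ] 14.1
```

play_rows(commands=[[[0,0,0],[0,0,-0.04]],[[0,0,0],[0,0,-0.08]],[[0,0,0],[0,0,-0.12]],[[0,0,0],[0,0,-0.16]],[[0,0,0],[0,0,-0.2]],[[0,0,0],[0,0,-0.24]],[[0,0,0],[0,0,-0.24]]])

```text
time_s: 16.8
position: [0.4897, -0.1082, 0.0815]
tcp_rot: [[-0.982, 0.0, 0.191], [-0.191, 0.0, -0.982], [-0.0, -1.0, -0.0]]
force: [-1.0, -0.4, 3.6]
opening: 0.159
```

```bash
python3 st.py
```

```text
16.8 [ 0.48971542 -0.10819549  0.08149856] -169.0 [-25.2  33.5 106.5   0.   40.  143.7] [-1.04 -0.41  3.63] [ 0.095 -0.018 -0.035] 13.8
```

The cap is at about 1.09 rad from the press's x axis and still turning freely, so it should lift. I'll try it gently.

play_rows(commands=[[[0,0,0.001],[0,0,0]],[[0,0,0.002],[0,0,0]],[[0,0,0.003],[0,0,0]],[[0,0,0.004],[0,0,0]],[[0,0,0.004],[0,0,0]]])

```text
time_s: 17.42
position: [0.4896, -0.1082, 0.0855]
tcp_rot: [[-0.982, -0.0, 0.19], [-0.19, 0.0, -0.982], [0.0, -1.0, -0.0]]
force: [-0.2, -1.5, -1.5]
opening: 0.157
```

```bash
python3 st.py
```

```text
17.425 [ 0.48962773 -0.10815264  0.08549751] -169.08 [-25.2  33.1 106.4   0.   40.6 143.8] [-0.15 -1.53 -1.49] [ 0.067 -0.079 -0.036] 13.7
```

Only -1.5 N, about the cap's own weight, so it is free. I'll lift to 20 mm, then look.

play_rows(commands=[[[0,0,0.003],[0,0,0]],[[0,0,0.006],[0,0,0]],[[0,0,0.009],[0,0,0]],[[0,0,0.012],[0,0,0]],[[0,0,0.016],[0,0,0]],[[0,0,0.021],[0,0,0]],[[0,0,0.021],[0,0,0]]])

```text
time_s: 18.3
position: [0.49, -0.1083, 0.1069]
tcp_rot: [[-0.982, 0.001, 0.189], [-0.189, -0.0, -0.982], [-0.001, -1.0, 0.001]]
force: [-0.1, 0.2, -1.0]
opening: 0.16
```

```bash
python3 st.py; python3 - <<'E'
from h import *
c=grab('scene','s4'); I=c['frame'][150:290,240:390,::-1]; cv2.imwrite('pics/s4z.png',cv2.resize(np.ascontiguousarray(I),None,fx=4,fy=4,interpolation=cv2.INTER_CUBIC))
E
```

```text
18.3 [ 0.49002104 -0.10829927  0.10692706] -169.08 [-25.2  30.9 105.5   0.   43.5 143.8] [-0.12  0.22 -0.99] [ 0.141 -0.055  0.038] 14.0
```

View pics/s4z.png

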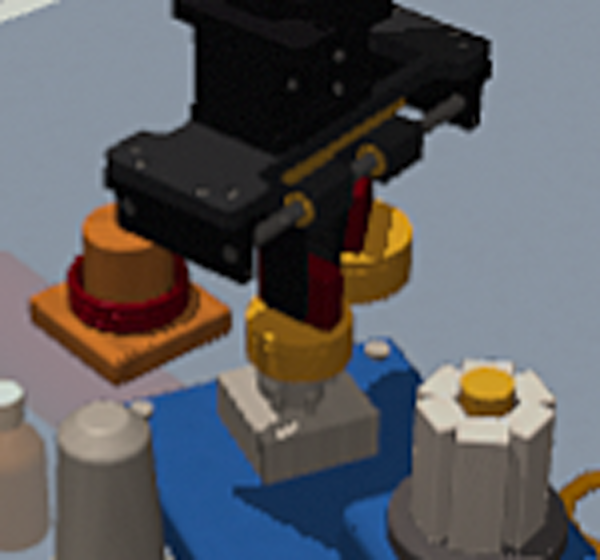

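The cap at crop (300,335) hangs in the jaws above the exposed neck at (300,395), level and clear of everything. I'll raise it another 75 mm to reach about 10 cm and let it settle.

play_rows(commands=[[[0,0,0.008],[0,0,0]],[[0,0,0.018],[0,0,0]],[[0,0,0.03],[0,0,0]],[[0,0,0.042],[0,0,0]],[[0,0,0.054],[0,0,0]],[[0,0,0.064],[0,0,0]],[[0,0,0.071],[0,0,0]],[[0,0,0.075],[0,0,0]],[[0,0,0.075],[0,0,0]],[[0,0,0.075],[0,0,0]]])

```text
time_s: 19.6
position: [0.4895, -0.1081, 0.1811]
tcp_rot: [[-0.982, -0.001, 0.189], [-0.189, 0.0, -0.982], [0.001, -1.0, -0.0]]
force: [-0.1, 0.2, -1.0]
opening: 0.156
```

```bash
python3 st.py; python3 - <<'E'
from m import *
c=grab('scene','s5'); cv2.imwrite('pics/s5z.png',np.ascontiguousarray(c['frame'][100:400,140:480,::-1]))
W=cloud(c); f=c['frame'].astype(int); R,G,B=f[...,0],f[...,1],f[...,2]
k=(np.hypot(W[...,0]-.49,W[...,1]+.108)<.032)&(W[...,2]>.12)&(R>B*1.8)&(G>R*.5)&(R>60); z=W[k][:,2]; print('brass z',len(z),np.percentile(z,[1,5,50,95]).round(3),W[k].mean(0).round(3))
a=capture('top')['frame'].astype(int); b=pickle.load(open('top0.pkl','rb'))['frame'].astype(int)
d=np.abs(a-b).max(-1)>40
for n,(u0,u1,v0,v1) in dict(mandrel=(325,360,170,220),bottle=(403,430,203,230),ring=(440,490,265,315),bangle=(300,345,312,358),head=(270,325,230,290),lever=(228,270,236,280),far=(445,490,165,205),near=(430,472,335,377)).items(): print(n,d[v0:v1,u0:u1].mean().round(3))
E
```

```text
19.6 [ 0.48945571 -0.10809037  0.18111326] -169.08 [-25.2  23.8 101.9   0.   54.3 143.8] [-0.08  0.24 -1.01] [ 0.098 -0.018 -0.034] 13.6
brass z 482 [0.155 0.157 0.175 0.282] [ 0.499 -0.095  0.181]
mandrel 0.0
bottle 0.077
ring 0.688
bangle 0.073
head 0.0
lever 0.0
far 0.0
near 0.625
```

View pics/s5z.png

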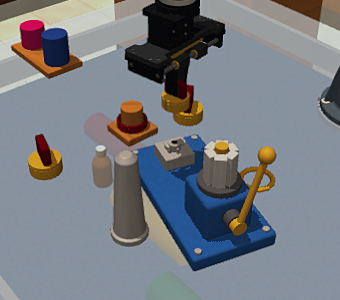

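The cap at (175,100) hangs clear in the gripper. Its underside is at z≈0.155, 10 cm above the 0.055 seat, and the boss is bare. The top-view differences at the ring block and near lookalike look like arm occlusion. I'll check in the scene view, then hand in.

```bash
python3 - <<'E'
from h import *
a=pickle.load(open('scene0.pkl','rb'))['frame'].astype(int); b=pickle.load(open('s5.pkl','rb'))['frame'].astype(int)
d=np.abs(a-b).max(-1)>40
for n,(u0,u1,v0,v1) in dict(ring=(246,300,215,245),bottle=(230,255,243,290),mandrel=(248,290,248,345),bangle=(378,416,265,293),lever=(365,416,245,335),near=(312,345,205,225)).items(): print(n,d[v0:v1,u0:u1].mean().round(3))
print(hand_in())
E
```

```text
ring 0.0
bottle 0.0
mandrel 0.0
bangle 0.165
lever 0.038
near 0.203
the job is handed in; nothing more can be done
None
```

The cap is loose and off the oil cup, and I handed the job in at about 20 s with the gripper still holding it about 10 cm above its seat.

**How it went**
- **First grasp:** it shut on nothing. The cameras showed the fingertips about 30 mm higher than the stated tool frame implies. I reopened, went lower and gripped the tab, reading about 13.5 mm on the 14 mm tab.
- **Anticlockwise:** it came up against a stop about 0.28 rad from the start. I backed off at about 0.5 N m without forcing it.
- **Clockwise:** it turned freely to about 1.09 rad from the press's x axis, then lifted off with only about 1.5 N of load.

**Last checks**
- **Cap:** the underside is at z≈0.155, against a seat at 0.055. The wrist reads about 1 N downward, roughly the cap's weight, and the grip is steady at 13.6 mm. The last picture shows it touching nothing else.
- **Unchanged:** the ring block, oil bottle and mandrel are unchanged in the scene view. The mandrel, head, lever and far lookalike are unchanged in the top view.
- **Checks that disagreed:** some comparison windows did show pixel changes. In the scene view these were the gilt bangle (16%), the lever (4%) and the near lookalike (20%). In the top view they were the ring block, bottle, bangle and near lookalike.
- **My reading of those:** I put them down to the arm and cap hiding things or casting shadows. The gripper went nowhere near the bangle or the lever, but I did not re-measure their positions.

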